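Free a centrifuge rotor's screw lid of unknown thread hand and hold it up

TASK

The nurse needs the sample tubes out of the rotor in the open centrifuge: take the carton that someone left lying across it and set it down flat on the table. Then unscrew the rotor's round lid by its knob - it is a coarse quarter-turn thread, but nobody knows whether this rotor's is left- or right-handed, so feel which way it gives - lift the lid off and finish still holding it, level, about 10 cm above the centrifuge's housing. Leave the spare rotor on its case, its lid and the other things on the table where they are.

Things in the scene. Friction and masses are not known exactly. Their poses are not given: they have to be found in the camera images.
- centrifuge: white bench centrifuge, fixed: housing 220 mm (its x) by 260 mm (its y), 155 mm high, with a round open chamber 150 mm across and 80 mm deep in the middle of its top, the rotor in its centre. Its cover stands open on the +y edge: 200 mm wide, 18 mm thick, leaning 30 degrees outwards, up to 330 mm above the table. Origin: at table level on the chamber's axis; z up.
- rotor_a: dark 12-place rotor, 113 mm across, 34 mm high, fixed, cannot turn. Origin: on its axis at its underside, 75 mm above the table; z up. Which of rotor_a and rotor_b is in the centrifuge, and which on the case, changes; they look the same, one is right-hand and one left-hand. Screwed on, the lid's origin is 14 mm above the rotor's.
- rotor_b: dark 12-place rotor, 113 mm across, 34 mm high, fixed, cannot turn. Origin: on its axis at its underside, 75 mm above the table; z up. Which of rotor_a and rotor_b is in the centrifuge, and which on the case, changes; they look the same, one is right-hand and one left-hand. Screwed on, the lid's origin is 14 mm above the rotor's.
- lid_a: screw lid of rotor_a, 0.13 to 0.23 kg: flat aluminium disc 114 mm across, 5 mm thick, with a round black knob (36 mm across, 30 mm tall) standing in its middle and a collar 60 mm across and 22 mm deep under it. Origin: on the axis at the collar's lower edge, the lid's lowest point; z up. Disc 22 to 27 mm, knob 27 to 57 mm above the origin.
- lid_b: screw lid of rotor_b, 0.13 to 0.23 kg: flat aluminium disc 114 mm across, 5 mm thick, with a round black knob (36 mm across, 30 mm tall) standing in its middle and a collar 60 mm across and 22 mm deep under it. Origin: on the axis at the collar's lower edge, the lid's lowest point; z up. Disc 22 to 27 mm, knob 27 to 57 mm above the origin.
- knob_a (a point): centre of the knob of lid_a, 49 mm above the lid's origin (22 mm above the disc, 8 mm below the knob's top), a good height to grip. The lid starts 0 to 10 degrees short of tight: turned the tightening way it meets a solid stop; the loosening way it turns easily, lifts off freely after 55 to 70 degrees and meets another stop at about 80.
- knob_b (a point): the same for lid_b; the thread works likewise, of the other hand.
- carton: closed brown carton with white paper tape, 200 mm (its x) by 54 mm (its y) by 40 mm high, 0.11 to 0.22 kg, lying across the open chamber of the centrifuge and hiding the knob. Origin: centre of its underside; z up. Can be taken across its 54 mm width. The table to the right (-y) of the centrifuge's near half is free to set it on.
- rotor_case: grey storage case, 170 x 170 x 75 mm, fixed on the table, with the spare rotor on its top. Origin: centre of its underside; z up.
- gel_bottle: white pump bottle, 66 mm across, 197 mm high, to be left alone. Origin: centre of its underside.
- steel_tray: stainless tray with syringes, 200 x 150 x 28 mm, to be left alone. Origin: centre of its underside; long side along its x.
- sharps_bin: yellow sharps container with white lid, 124 mm across, 128 mm high, to be left alone. Origin: centre of its underside.

How it is judged (in metres and radians):
On the way, in this order (a step that is already met when the one before it is completed fails the run):
1. the carton lies flat on the table, let go (height (world z) of carton between -0.01 and 0.01 m and angle between carton's own z axis and vertical below 0.1 rad and linear speed of carton below 0.03 m/s and contact force between carton and the fingers below 0.2 N), for 0.3 s.
2. the lid of the rotor in the centrifuge is turned loose while still on its hub (((horizontal distance between rotor_a and centrifuge below 0.05 m and angle between the x axis of lid_a and the x axis of rotor_a, either way round above 0.6 rad and z of lid_a in the frame of rotor_a below 0.022 m and horizontal distance between lid_a and rotor_a below 0.006 m) or (horizontal distance between rotor_b and centrifuge below 0.05 m and angle between the x axis of lid_b and the x axis of rotor_b, either way round above 0.6 rad and z of lid_b in the frame of rotor_b below 0.022 m and horizontal distance between lid_b and rotor_b below 0.006 m))).
At the end, for the whole second after the job is handed in: Carton flat on the table, still, let go. The lid of the centrifuge's rotor is held still in the fingers, its lowest edge 60 mm or more above the housing (215 mm above the table), level within 15 degrees, within 100 mm sideways of the chamber's axis, touching nothing else; the spare lid unmoved (all of step 1 and ((horizontal distance between rotor_a and centrifuge below 0.05 m and height (world z) of lid_a above 0.215 m and horizontal distance between lid_a and centrifuge below 0.1 m and angle between lid_a's own z axis and vertical below 0.26 rad and linear speed of lid_a below 0.05 m/s and contact force between lid_a and the fingers above 1 N and contact force between lid_a and centrifuge below 0.1 N and contact force between lid_a and rotor_a below 0.1 N and distance of lid_b from where it was at the start of the episode below 0.02 m) or (horizontal distance between rotor_b and centrifuge below 0.05 m and height (world z) of lid_b above 0.215 m and horizontal distance between lid_b and centrifuge below 0.1 m and angle between lid_b's own z axis and vertical below 0.26 rad and linear speed of lid_b below 0.05 m/s and contact force between lid_b and the fingers above 1 N and contact force between lid_b and centrifuge below 0.1 N and contact force between lid_b and rotor_b below 0.1 N and distance of lid_a from where it was at the start of the episode below 0.02 m))); the arm keeps its last pose, push and grip.
It fails at once if the carton is dropped or thrown (falls free faster than 0.8 m/s) (linear speed of carton above 0.8 m/s and contact force between carton and the fingers below 0.05 N).
It fails at once if the spare rotor's lid is moved by more than 20 mm ((horizontal distance between rotor_a and centrifuge below 0.05 m and distance of lid_b from where it was at the start of the episode above 0.02 m) or (horizontal distance between rotor_b and centrifuge below 0.05 m and distance of lid_a from where it was at the start of the episode above 0.02 m)).
It fails at once if the gel bottle, the steel tray or the sharps container is moved by more than 30 mm (distance of any of gel_bottle, steel_tray, sharps_bin from where it was at the start of the episode above 0.03 m).
It also fails if it takes over 58 s, if anything falls off the work surface, if the arm or the gripper's body presses on something with over 40 N, if the wrist force passes 120 N, or if a joint passes its speed limit or range.

ROBOT

A 6-joint arm with a two-finger parallel gripper is mounted at the origin on the work surface. World frame = base frame: x ahead of the robot, y to its left, z up, the work surface at z = 0. Lengths are in mm, angles in rad, forces in N, time in s.
With the tool pointing down it reaches from about 275 to 1000 mm from the base axis. Payload 8.4 kg.
Tool frame: the origin (TCP) lies at the very end of the fingers, on their centre line; the grasp point (between the pads) lies 19 mm behind it; z points along the fingers, y is the direction in which the jaws open and shut (so a half turn about z gives the same grasp; the last joint's range is limited). The gripper opens to 85 mm and grips with 20 to 120 N. Pads are 22 mm wide; open, the fingers measure 114 mm over their backs; the gripper's body (76 mm by 85 mm) begins 54 mm behind the grasp point. The pads swing forward as they close: fully open they stand 13 mm farther back than shut.
Start: joints at [-1.281, 0.353, 1.633, -0, 1.155, -0.002], TCP at [179.796, -598.583, 231.281] pointing down, gripper open.
Joint ranges: [-2.63, 2.63], [-0.92, 2.1], [0.06, 2.66], [-1.3, 4.44], [0, 2.69], [-3.02, 3.02]. Speed limits (rad/s): [2.22, 2.22, 2.79, 3.14, 3.14, 3.14].

INTERFACE

Orientations are given as [roll, pitch, yaw] about the fixed x, y, z axes, in that order (R = Rz(yaw) Ry(pitch) Rx(roll)).
In Python, from rig import sense, grab_frame, get_calibration, sign_off, boxes_of, trace gives the robot as it stands.
- The arm moves only by the tool servo_tool, never from a script. Its argument "rows" is a list of rows, each a list of 3 entries, a list of its own where there are three numbers: the finger opening in mm, from 0 to 85.4, then the shift along the tool's x, y, z in mm, then the turn, a rotation vector about the tool's x, y, z in degrees. A call has 1 to 8 rows; each row shifts and turns the commanded pose from where the row before left it, along the tool's axes as they then stand; what a row does not reach is not made up. A row lasts 1/8 s, in which the tool goes at most 62.5 mm and 10.7 degrees, less where a joint would pass 70% of its speed; a pose out of reach is approached as far as the arm can. A call is refused whole if a number of a shift passes 62.5 or a number of a turn 10.7, either way. A call with a gripper value outside its range is refused whole. The fingers move at their own pace and stop on an object; "force" is the grip in N (left out, the last holds). Time passes only in rows, so rows that do not move let the fingers close. It gives the time, the measured TCP pose, the force and the opening at its end, in the units of the state.
- sense(): the state, without advancing time (a new reading comes with each control period).
- grab_frame(name): name is "scene" or "top" or "wrist"; returns the picture (480x640x3 uint8, blue, green, red); there is no depth.
- get_calibration(name): a dict with "intrinsics" (3x3 intrinsics, pixels), "world_to_cam" (4x4, takes a point from world to camera coordinates). Camera axes: x right, y down, z forward; pixel columns grow to the right and rows downward; lengths in mm; the calibration is good to about 2 mm. The wrist camera is an equidistant fisheye: a pixel r from the principal point sees the ray r / f radians off the axis. A picture is of the moment at which its call begins: read the wrist's pose just before it. get_calibration takes no time and is no camera call; for the wrist camera it gives the pose at the moment of the call.
- sign_off(): hands the job in, once; it reports no verdict.
Trained networks look in the newest picture that a camera, given by its name, has taken for a name from the list of things; names that differ only in an ending like _2 or _b are one class to them, and where a whole thing is asked for, a point or a joint stands for the part that bears it (a point fixed in the world has none). Each returns a list of dicts, best first, with "conf" (0 to 1); they miss things now and then, are a little off and sometimes report something else, mostly with a low value. They report only what shows in the picture. A call takes as long as a camera call.
- boxes_of(camera, thing): "centre" ([x, y, z] in mm, in the coordinates of the camera as it stood for that picture, good to about 4 mm: the middle of the surface that is visible of it).
- trace(camera, thing): "mask" (480x640 bool, what is visible of it).
The state is a dict: "clock": time; "qpos": joint angles; "qvel": joint speeds; "joint_efforts": joint torques, N m; "eef_pos": TCP position; "tcp_rot": TCP orientation; "contact_force": force on the tool from outside, world axes, zero at the start; "wrist_torque": the same for the moment, N m; "opening": opening from 0.0 (shut) to 1.0 (fully open).
Only numpy, scipy, OpenCV 4.12 (cv2) and the standard library are available. Lean on these libraries where they do the work, as an engineer would, in place of code of your own. Each camera call takes 0.05 s, during which the arm holds its last target. There are 200 camera calls.

## Working session

There is one attempt and no reset: what is moved stays moved. The work goes in short steps, Python scripts to look and compute and a tool call to move; the robot and the scene stay as the last step left them, time stands still between calls to the robot, and variables do not carry over. Pictures are saved under pics/ and viewed, about 8 in all and at most 12, crops included, and the job is handed in when it is done.

Besides the shell and the picture viewer there is one more tool, called after "Call:" as a command line: name --argument value ..., lists and objects as JSON in quotes. servo_tool: Moves the arm, as the interface text tells. Its arguments: {"type":"object","properties":{"rows":{"type":"array","items":{"type":"array"}},"force":{"type":"number"}},"required":["rows"]}

```bash
mkdir -p pics; ls; cat > h.py <<'E'
import numpy as np, cv2
from rig import *
def w(cam,p):
    M=np.array(get_calibration(cam)["world_to_cam"]); return (np.linalg.inv(M)@np.r_[p,1])[:3].round(1)
def pix(cam,P):
    c=get_calibration(cam);M=np.array(c["world_to_cam"]);p=M@np.r_[P,1];q=np.array(c["intrinsics"])@p[:3];return q[:2]/q[2]
def onplane(cam,uv,z):
    c=get_calibration(cam);M=np.linalg.inv(np.array(c["world_to_cam"]));r=M[:3,:3]@np.linalg.inv(np.array(c["intrinsics"]))@np.r_[uv,1];o=M[:3,3];return o+r*(z-o[2])/r[2]
E
python3 - <<'E'
from h import *
for cam in("top","scene"):
    f=grab_frame(cam); cv2.imwrite(f"pics/{cam}0.png",f)
    for t in ["centrifuge","carton","rotor_case","rotor_a","lid_a","gel_bottle","steel_tray","sharps_bin"]:
        for b in boxes_of(cam,t)[:3]: print(cam,t,round(b["conf"],2),w(cam,b["centre"]))
m=trace("top","carton")
if m:
    k=m[0]["mask"].astype(np.uint8); c,_=cv2.findContours(k,0,2);c=max(c,key=cv2.contourArea)
    P=np.array([onplane("top",p[0],195)[:2] for p in c],np.float32); print("carton rect z195",cv2.minAreaRect(P))
print(sense())
E
```

```text
pics
top centrifuge 0.77 [516.7  70.9 153.7]
top carton 0.79 [536.7 -29.5 195.5]
top rotor_case 0.83 [490.7 368.   76.8]
top rotor_a 0.66 [490.2 366.8  94.7]
top lid_a 0.97 [540.3 -56.2 110.7]
top lid_a 0.87 [496.7 410.  116.1]
top gel_bottle 0.84 [678.  293.9 128.7]
top gel_bottle 0.15 [499.  410.7 121.1]
top steel_tray 0.57 [ 667.9 -363.     5.5]
top sharps_bin 0.59 [ 514.6 -586.4  120.5]
scene centrifuge 0.79 [590.8  51.3 144. ]
scene centrifuge 0.53 [523.5  -6.8 120. ]
scene carton 0.97 [547.3 -16.5 198. ]
scene rotor_case 0.83 [552.7 462.8  81.7]
scene rotor_case 0.24 [546.1 443.7  97.1]
scene rotor_a 0.59 [544.1 442.2  98. ]
scene lid_a 0.87 [522.7  -6.5 122.7]
scene lid_a 0.86 [507.1 421.7 113.9]
scene gel_bottle 0.62 [706.  325.9 116.7]
scene steel_tray 0.77 [ 670.4 -359.1    7.9]
scene sharps_bin 0.94 [ 532.8 -564.2  106.1]
carton rect z195 ((535.814453125, -27.507884979248047), (200.8126678466797, 56.747440338134766), 13.505977630615234)
{'clock': 0.95, 'qpos': array([-1.28141804e+00,  3.53018127e-01,  1.63336254e+00,  1.56501172e-05,
        1.15523192e+00, -2.44754268e-03]), 'qvel': array([-0.00144359, -0.00090397,  0.00085435,  0.00093195, -0.00110642,
       -0.0016831 ]), 'joint_efforts': array([ 1.58562067e-03, -6.05166578e+01, -3.42451715e+01,  1.18718253e-04,
        7.11177690e-04,  7.34554924e-07]), 'eef_pos': array([ 179.79316265, -598.59427853,  231.28569239]), 'tcp_rot': array([-3.14157275e+00, -1.43667456e-05,  2.91819514e-01]), 'contact_force': array([ 0.47872189,  0.8576247 , -0.32084189]), 'wrist_torque': array([ 0.01094839,  0.03234909, -0.00895248]), 'opening': 0.9983462698179958}
```

View pics/top0.png

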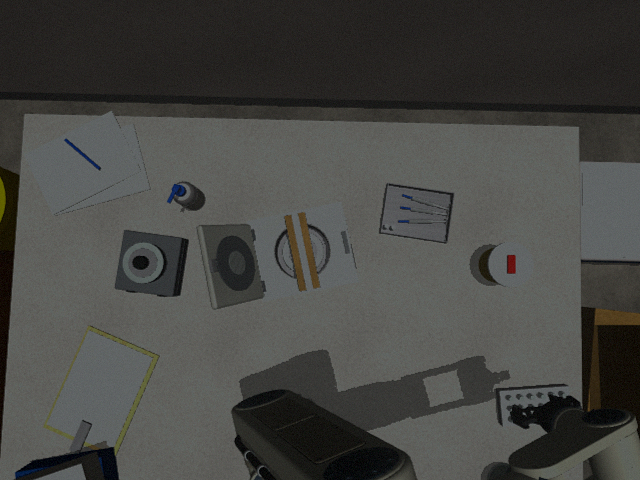

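View pics/scene0.png

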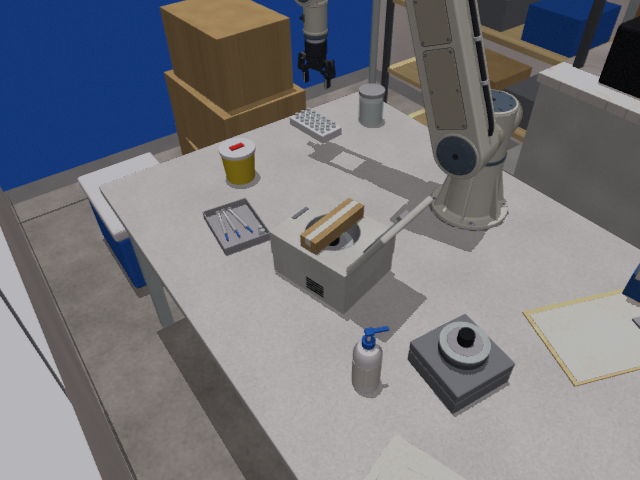

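The top view shows the carton across the chamber at about (302,252), the cover at (232,263) and the spare rotor on its case at (145,263). Tray (416,212) and sharps bin (503,264) are to the right. The scene view agrees. The carton is at about (536,-29), yaw 13.5°.

Call:
servo_tool --rows '[[85, [0, 0, 0], [0, 0, 3.2]], [85, [43.6, -42.8, 0], [0, 0, 0]], [85, [43.6, -42.8, 0], [0, 0, 0]], [85, [43.6, -42.8, 0], [0, 0, 0]], [85, [43.6, -42.8, 0], [0, 0, 0]], [85, [43.6, -42.8, 0], [0, 0, 0]], [85, [43.6, -42.8, 0], [0, 0, 0]], [85, [43.6, -42.8, 0], [0, 0, 0]]]' --force 40

```text
clock: 1.95
eef_pos: [407.4, -234.3, 231.7]
tcp_rot: [3.141, -0.001, 0.236]
contact_force: [0.8, -0.2, -0.2]
opening: 0.993
```

Call:
servo_tool --rows '[[85, [43.6, -42.8, 0], [0, 0, 0]], [85, [43.6, -42.8, 0], [0, 0, 0]], [85, [43.6, -42.8, 0], [0, 0, 0]], [85, [43.6, -42.8, 0], [0, 0, 0]], [85, [0, 0, 0], [0, 0, 0]]]'

```text
clock: 2.58
eef_pos: [538.0, -25.3, 231.3]
tcp_rot: [-3.141, -0.001, 0.24]
contact_force: [0.1, -0.6, -1.0]
opening: 0.997
```

```bash
cat >> h.py <<'E'
def dt(P,yaw_deg=None):
    s=sense(); from scipy.spatial.transform import Rotation as R
    r=R.from_euler("xyz",s["tcp_rot"]).as_matrix(); print("clock",s["clock"],"tcp",s["eef_pos"].round(1),"rpy deg",np.degrees(s["tcp_rot"]).round(2),"F",s["contact_force"].round(1),"T",s["wrist_torque"].round(2),"open",round(s["opening"]*85.4,1))
    if P is not None: print("tool shift",(r.T@(np.array(P)-s["eef_pos"])).round(1))
E
python3 - <<'E'
from h import *
dt([536,-29,163])
f=grab_frame("wrist"); cv2.imwrite("pics/w1.png",f)
for t in["carton","centrifuge"]:
    for b in boxes_of("wrist",t)[:2]: print(t,b["conf"],w("wrist",b["centre"]))
E
```

```text
clock 2.575 tcp [538.  -25.3 231.3] rpy deg [-1.7998e+02 -7.0000e-02  1.3770e+01] F [ 0.1 -0.6 -1. ] T [-0.03 -0.01  0.02] open 85.2
tool shift [-2.9  3.1 68.3]
carton 0.65 [560.7 -27.3 193.6]
carton 0.25 [534.7   4.1 119.2]
centrifuge 0.7 [544.1  52.  157. ]
```

View pics/w1.png

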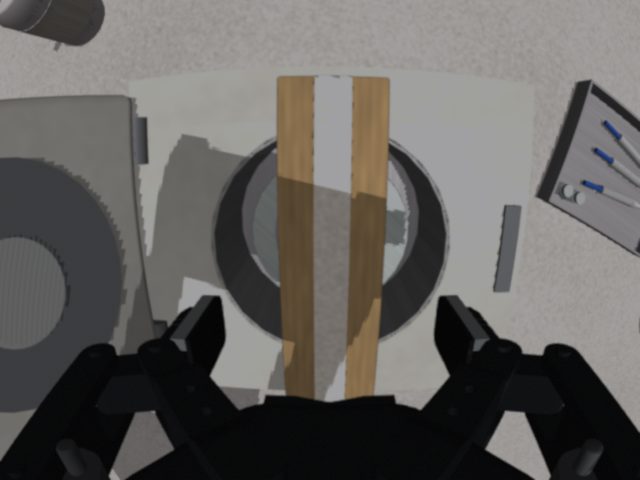

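Wrist view: the carton (col 278–390) lies centred between the fingers (cols 225 and 437) and is aligned with them. Now I descend to TCP z≈163 and grip.

Call:
servo_tool --rows '[[85, [-1, 0, 30], [0, 0, 0]], [85, [-1, 0, 30], [0, 0, 0]], [85, [0, 0, 7], [0, 0, 0]], [45, [0, 0, 0], [0, 0, 0]], [45, [0, 0, 0], [0, 0, 0]], [45, [0, 0, 0], [0, 0, 0]], [45, [0, 0, 0], [0, 0, 0]], [45, [0, 0, 0], [0, 0, 0]]]' --force 40

```text
clock: 3.72
eef_pos: [535.0, -29.5, 165.6]
tcp_rot: [3.141, -0.002, 0.236]
contact_force: [-0.3, -2.2, 7.2]
opening: 0.621
```

Call:
servo_tool --rows '[[45, [0, 0, -20], [0, 0, 0]], [45, [0, 0, -30], [0, 0, 0]], [45, [0, 0, -30], [0, 0, 0]], [45, [0, 0, 0], [0, 0, 0]]]'

```text
clock: 4.22
eef_pos: [535.6, -29.2, 246.7]
tcp_rot: [3.14, -0.005, 0.236]
contact_force: [-0.7, 0.5, -1.6]
opening: 0.625
```

```bash
python3 - <<'E'
from h import *
dt([430,-290,250])
f=grab_frame("wrist"); cv2.imwrite("pics/w2.png",f)
grab_frame("top"); 
for b in boxes_of("top","carton")[:2]: print(b["conf"],w("top",b["centre"]))
E
```

```text
clock 4.225 tcp [535.6 -29.2 246.7] rpy deg [179.92  -0.26  13.53] F [-0.7  0.5 -1.6] T [ 0.02  0.03 -0.03] open 53.4
tool shift [-163.6  228.9   -3.8]
0.57 [480.8 -31.9 275.8]
```

View pics/w2.png

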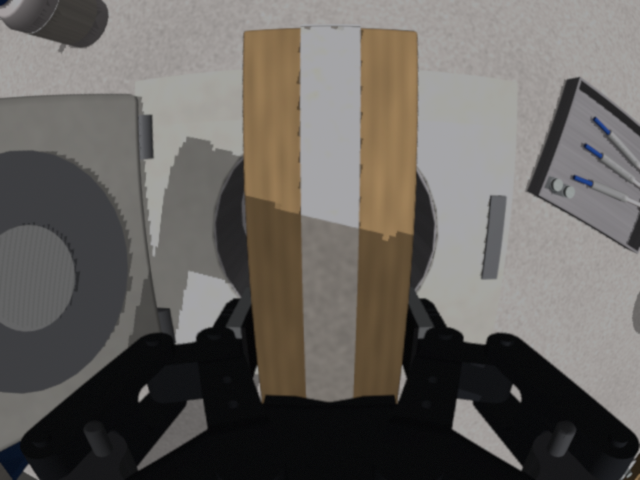

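The carton is held at 53.4 mm opening. The wrist view shows it level at cols 245–417. Its underside is 10.6 mm below the TCP. I carry it right, then lower.

Call:
servo_tool --rows '[[45, [-20, 30, 0], [0, 0, 0]], [45, [-33, 46, 0], [0, 0, 0]], [45, [-33, 46, 0], [0, 0, 0]], [45, [-33, 46, 0], [0, 0, 0]], [45, [-27, 38, 0], [0, 0, 0]], [45, [-18, 23, 20], [0, 0, 0]], [45, [0, 0, 50], [0, 0, 0]], [45, [0, 0, 50], [0, 0, 0]]]'

```text
clock: 5.38
eef_pos: [427.3, -290.3, 122.1]
tcp_rot: [-3.141, 0.0, 0.235]
contact_force: [1.4, -0.7, -2.3]
opening: 0.625
```

Call:
servo_tool --rows '[[45, [0, 0, 45], [0, 0, 0]], [45, [0, 0, 40], [0, 0, 0]], [45, [0, 0, 15], [0, 0, 0]], [45, [0, 0, 5], [0, 0, 0]], [45, [0, 0, 0], [0, 0, 0]]]'

```text
clock: 6.0
eef_pos: [428.7, -290.5, 19.9]
tcp_rot: [3.141, -0.001, 0.236]
contact_force: [0.2, -0.1, -1.5]
opening: 0.627
```

Call:
servo_tool --rows '[[45, [0, 0, 4], [0, 0, 0]], [45, [0, 0, 3], [0, 0, 0]], [45, [0, 0, 2], [0, 0, 0]], [45, [0, 0, 0], [0, 0, 0]]]'

```text
clock: 6.5
eef_pos: [428.4, -290.3, 10.6]
tcp_rot: [3.141, -0.0, 0.236]
contact_force: [-1.3, 0.7, 3.8]
opening: 0.625
```

Contact on the table at 3.8 N. I release, wait, and rise.

Call:
servo_tool --rows '[[62, [0, 0, 0], [0, 0, 0]], [75, [0, 0, 0], [0, 0, 0]], [85, [0, 0, 0], [0, 0, 0]], [85, [0, 0, 0], [0, 0, 0]], [85, [0, 0, 0], [0, 0, 0]], [85, [0, 0, -40], [0, 0, 0]], [85, [0, 0, -60], [0, 0, 0]], [85, [0, 0, -60], [0, 0, 0]]]'

```text
clock: 7.5
eef_pos: [427.8, -289.9, 171.8]
tcp_rot: [-3.141, 0.001, 0.236]
contact_force: [1.4, -0.5, -0.1]
opening: 0.996
```

Call:
servo_tool --rows '[[85, [0, 0, -60], [0, 0, 0]], [85, [0, 0, -40], [0, 0, 0]], [85, [0, 0, 0], [0, 0, 0]]]'

```text
clock: 7.88
eef_pos: [429.7, -291.2, 273.8]
tcp_rot: [3.137, -0.004, 0.236]
contact_force: [0.6, 0.6, -0.4]
opening: 0.994
```

```bash
python3 - <<'E'
from h import *
dt(None)
for cam in("top","scene"):
    f=grab_frame(cam); cv2.imwrite(f"pics/{cam}3.png",f)
    for t in ["carton","lid_a","knob_a","centrifuge"]:
        for b in boxes_of(cam,t)[:3]: print(cam,t,round(b["conf"],2),w(cam,b["centre"]))
for m in trace("top","lid_a")[:2]:
    k=m["mask"].astype(np.uint8); c,_=cv2.findContours(k,0,2);c=max(c,key=cv2.contourArea)
    e=cv2.fitEllipse(c); print("lid ell",e,onplane("top",e[0],115.5))
f=cv2.imread("pics/top3.png")[180:330,190:430]; cv2.imwrite("pics/top3c.png",cv2.resize(f,None,fx=3.2,fy=3.2,interpolation=cv2.INTER_CUBIC))
print("chamber pix at 155 plane, axis guess",pix("top",[525,-40,155]))
E
```

```text
clock 7.875 tcp [ 429.7 -291.2  273.8] rpy deg [179.72  -0.25  13.52] F [ 0.6  0.6 -0.4] T [-0.   -0.   -0.01] open 84.8
top carton 0.95 [ 473.  -280.    40.7]
top lid_a 0.7 [495.7 410.4 118.9]
top lid_a 0.62 [536.4 -29.9 112.2]
top lid_a 0.25 [490.9 369.5  75.1]
top knob_a 0.97 [500.9 409.8 120.8]
top knob_a 0.92 [541.6 -27.7 117.8]
top centrifuge 0.6 [517.3  60.3 150.7]
scene carton 0.37 [542.8 -21.6 123.2]
scene lid_a 0.84 [506.9 419.8 112.6]
scene lid_a 0.71 [539.9 -22.  121.8]
scene knob_a 0.3 [ 534.9 -562.1  105.1]
scene centrifuge 0.87 [580.2  33.  145.1]
lid ell ((142.54725646972656, 262.8319091796875), (37.81463623046875, 40.713035583496094), 30.2510986328125) [496.1221255  413.75196594 115.5       ]
lid ell ((302.70574951171875, 251.4854736328125), (40.07943344116211, 40.490577697753906), 65.3199462890625) [538.71486088 -27.20070246 115.5       ]
chamber pix at 155 plane, axis guess [306.80446001 256.00272758]
```

View pics/top3c.png

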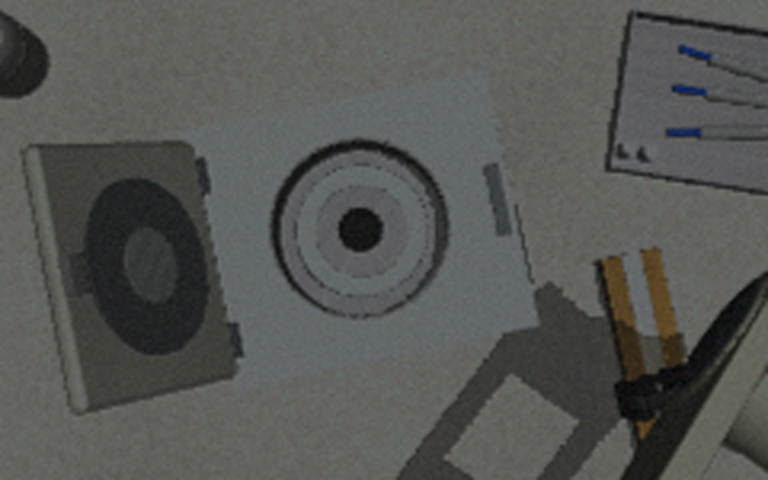

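The carton lies on the table to the right (crop 640,330). The knob is at crop (361,229), which is full-frame (302.8,251.6), centred in the chamber.

```bash
python3 - <<'E'
from h import *
p=onplane("top",[302.8,251.6],146); print(p); dt([p[0],p[1],230]); print(sense()["qpos"].round(2))
f=cv2.imread("pics/top3.png"); g=cv2.cvtColor(f,6); k=(g[235:268,288:318]<45).astype(np.uint8); n,l,s,c=cv2.connectedComponentsWithStats(k); 
for i in range(1,n):
  if s[i,4]>30: q=c[i]+[288,235]; print(s[i],q,onplane("top",q,146))
E
```

```text
[536.93884232 -28.62401763 146.        ]
clock 8.425 tcp [ 428.1 -290.1  269.8] rpy deg [-1.7996e+02  3.0000e-02  1.3520e+01] F [ 0.7 -0.2 -0.3] T [-0.06  0.05 -0.01] open 84.6
tool shift [ 167.  -228.7   39.8]
[-0.6   0.15  1.82  0.    1.18  0.74]
[  8  10  14  14 142] [302.0915493  251.31690141] [537.65339423 -26.69401884 146.        ]
```

Call:
servo_tool --rows '[[85, [33.5, -46, 0], [0, 0, 0]], [85, [33.5, -46, 0], [0, 0, 0]], [85, [33.5, -46, 0], [0, 0, 0]], [85, [33.5, -46, 0], [0, 0, 0]], [85, [34, -46, 30], [0, 0, 0]], [85, [0, 0, 0], [0, 0, 0]]]'

```text
clock: 9.18
eef_pos: [536.8, -25.7, 239.2]
tcp_rot: [-3.14, 0.003, 0.24]
contact_force: [0.1, -0.0, 0.7]
opening: 0.995
```

```bash
cat > wl.py <<'E'
from h import *
import sys
def wpt(uv,z):
    c=get_calibration("wrist");K=np.array(c["intrinsics"]);M=np.linalg.inv(np.array(c["world_to_cam"]))
    d=np.array([(uv[0]-K[0,2])/K[0,0],(uv[1]-K[1,2])/K[1,1]]);t=np.hypot(*d)
    r=M[:3,:3]@np.r_[d/t*np.sin(t),np.cos(t)];o=M[:3,3];return (o+r*(z-o[2])/r[2]).round(1)
E
python3 - <<'E'
from wl import *
dt([538,-27,122]); f=grab_frame("wrist"); cv2.imwrite("pics/w4.png",f)
for t in["knob_a","lid_a"]:
    for b in boxes_of("wrist",t)[:2]: print(t,round(b["conf"],2),w("wrist",b["centre"]))
for m in trace("wrist","lid_a")[:2]:
    k=m["mask"].astype(np.uint8); c,_=cv2.findContours(k,0,2);c=max(c,key=cv2.contourArea)
    P=np.array([wpt(p[0],116)[:2] for p in c],np.float32); print(cv2.minEnclosingCircle(P))
E
```

```text
clock 9.175 tcp [536.8 -25.7 239.2] rpy deg [-1.7991e+02  1.6000e-01  1.3760e+01] F [ 0.1 -0.   0.7] T [ 0.02 -0.02 -0.03] open 85.0
tool shift [  1.2   1.7 117.2]
knob_a 0.67 [544.1 -22.4 119.9]
lid_a 0.61 [544.5 -27.2 120.6]
((347.29998779296875, 141.85000610351562), 452.055908203125)
((540.5662841796875, -30.176380157470703), 57.289730072021484)
```

View pics/w4.png

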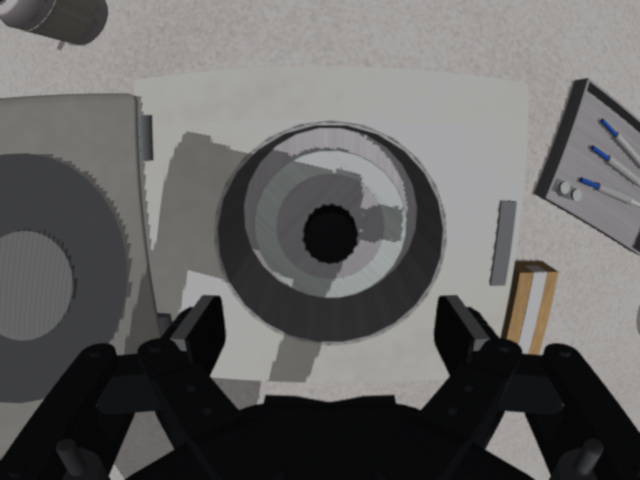

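The knob is at (330,234), between the fingers (225/437, midpoint 331). The carton is on the table at the right.

```bash
python3 - <<'E'
from wl import *
f=cv2.imread("pics/w4.png"); g=cv2.cvtColor(f,6); k=(g[190:280,290:370]<30).astype(np.uint8); n,l,s,c=cv2.connectedComponentsWithStats(k)
for i in range(1,n):
  if s[i,4]>300: q=c[i]+[290,190]; print(s[i],q,wpt(q,140),wpt(q,146)); p=wpt(q,143); dt([p[0],p[1],122])
print(wpt([331,231],155), "tcp col?")
c=get_calibration("wrist");M=np.array(c["world_to_cam"]);K=np.array(c["intrinsics"]);s=sense()
P=np.r_[s["eef_pos"][:2],143,1];p=(M@P)[:3];t=np.arctan2(np.hypot(p[0],p[1]),p[2]);print("tcp axis at z143 ->",K[:2,2]+K[0,0]*t*p[:2]/np.hypot(p[0],p[1]))
E
```

```text
[  14   15   53   58 2386] [329.82732607 233.63537301] [541.6 -30.1 140. ] [543.1 -29.7 146. ]
clock 9.375 tcp [537.  -29.8 241.6] rpy deg [ 1.7998e+02 -1.0000e-02  1.3480e+01] F [-0.1 -0.6  0.1] T [-0.05  0.02  0.02] open 85.1
tool shift [  5.2   1.3 119.6]
[547.3 -29.5 155. ] tcp col?
tcp axis at z143 -> [327.83423863 241.07576353]
```

The arm was still settling when the picture was taken, so I measure again at rest.

```bash
python3 - <<'E'
from wl import *
f=grab_frame("wrist"); g=cv2.cvtColor(f,6); k=(g[190:280,290:370]<30).astype(np.uint8); n,l,s,c=cv2.connectedComponentsWithStats(k)
for i in range(1,n):
  if s[i,4]>300:
    q=c[i]+[290,190]; p=wpt(q,143); print(s[i],q,p); dt([p[0],p[1],122])
for m in trace("wrist","lid_a")[:3]:
    k=m["mask"].astype(np.uint8); c,_=cv2.findContours(k,0,2);c=max(c,key=cv2.contourArea)
    P=np.array([wpt(p[0],116)[:2] for p in c],np.float32); print(cv2.minEnclosingCircle(P))
dt(None)
E
```

```text
[   7   13   53   58 2358] [323.40203562 231.91603053] [542.5 -25.7 143. ]
clock 9.425 tcp [537.1 -30.  241.8] rpy deg [ 1.7997e+02 -4.0000e-02  1.3450e+01] F [-0.4  0.7 -0.2] T [-0.01 -0.   -0.01] open 85.2
tool shift [  6.2  -3.  119.8]
((540.5955200195312, -26.515878677368164), 57.11616134643555)
clock 9.475 tcp [537.1 -30.1 241.9] rpy deg [ 1.7997e+02 -5.0000e-02  1.3430e+01] F [ 0.3 -0.5  0.8] T [ 0.01 -0.03  0.05] open 85.1
```

Call:
servo_tool --rows '[[85, [4, -3, 30], [0, 0, 0]], [85, [0, 0, 40], [0, 0, 0]], [85, [0, 0, 30], [0, 0, 0]], [85, [0, 0, 19], [0, 0, 0]], [85, [0, 0, 0], [0, 0, 0]], [85, [0, 0, 0], [0, 0, 0]]]' --force 25

```text
clock: 10.22
eef_pos: [540.9, -25.7, 123.3]
tcp_rot: [3.141, -0.001, 0.235]
contact_force: [0.2, 0.2, -0.6]
opening: 0.993
```

Call:
servo_tool --rows '[[30, [0, 0, 0], [0, 0, 0]], [30, [0, 0, 0], [0, 0, 0]], [30, [0, 0, 0], [0, 0, 0]], [30, [0, 0, 0], [0, 0, 0]], [30, [0, 0, 0], [0, 0, 0]], [30, [0, 0, 0], [0, 0, 0]]]'

```text
clock: 10.98
eef_pos: [540.4, -25.1, 122.8]
tcp_rot: [3.141, -0.0, 0.236]
contact_force: [-2.2, -0.4, 6.2]
opening: 0.41
```

```bash
python3 -c "
from h import *
dt([540.5,-26.5,122]);print(sense()['qpos'].round(3))"
```

```text
clock 10.975 tcp [540.4 -25.1 122.8] rpy deg [ 1.7999e+02 -3.0000e-02  1.3530e+01] F [-2.2 -0.4  6.2] T [-0.06  0.29 -0.06] open 35.0
tool shift [-0.3  1.4  0.8]
[-0.049  0.356  1.908 -0.     0.877  1.286]
```

The knob is gripped at 35 mm with small forces. I raise 1 mm and feel +12° in small steps.

Call:
servo_tool --rows '[[30, [0, 0, -1], [0, 0, 0]], [30, [0, 0, 0], [0, 0, 4]], [30, [0, 0, 0], [0, 0, 4]], [30, [0, 0, 0], [0, 0, 0]]]' --force 60

```text
clock: 11.48
eef_pos: [540.1, -25.1, 123.1]
tcp_rot: [3.142, 0.0, 0.097]
contact_force: [-0.5, -0.7, 0.3]
opening: 0.398
```

```bash
python3 -c "
from h import *
dt(None)"
```

```text
clock 11.475 tcp [540.1 -25.1 123.1] rpy deg [1.80e+02 2.00e-02 5.55e+00] F [-0.5 -0.7  0.3] T [-0.09 -0.01 -0.02] open 34.0
```

Call:
servo_tool --rows '[[30, [0, 0, 0], [0, 0, 4]], [30, [0, 0, 0], [0, 0, 2]], [30, [0, 0, 0], [0, 0, 0]]]'

```text
clock: 11.85
eef_pos: [540.1, -25.1, 123.1]
tcp_rot: [-3.142, 0.0, -0.007]
contact_force: [-0.5, -1.2, -2.0]
opening: 0.399
```

```bash
python3 -c "
from h import *
dt(None)"
```

```text
clock 11.85 tcp [540.1 -25.1 123.1] rpy deg [-1.8e+02  2.0e-02 -4.1e-01] F [-0.5 -1.2 -2. ] T [-0.01  0.01 -0.03] open 34.1
```

14° with no torque, already more than the 10° of play on the tightening side. I continue.

Call:
servo_tool --rows '[[30, [0, 0, 0], [0, 0, 4]], [30, [0, 0, 0], [0, 0, 4]], [30, [0, 0, 0], [0, 0, 0]]]'

```text
clock: 12.22
eef_pos: [540.1, -25.1, 123.2]
tcp_rot: [3.142, 0.0, -0.146]
contact_force: [-0.7, 0.5, -1.8]
opening: 0.399
```

```bash
python3 -c "
from h import *
dt(None)
f=grab_frame('wrist');cv2.imwrite('pics/w5.png',f)"
```

```text
clock 12.225 tcp [540.1 -25.1 123.2] rpy deg [ 1.80e+02  2.00e-02 -8.39e+00] F [-0.7  0.5 -1.8] T [-0.04  0.01 -0.04] open 34.1
```

View pics/w5.png

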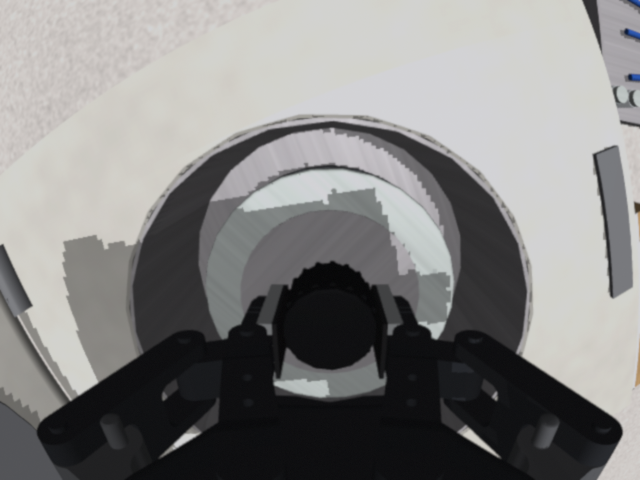

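The knob (328,330) is well seated between the pads, and 22° have turned freely. I continue the same way.

Call:
servo_tool --rows '[[30, [0, 0, 0], [0, 0, 5]], [30, [0, 0, 0], [0, 0, 5]], [30, [0, 0, 0], [0, 0, 5]], [30, [0, 0, 0], [0, 0, 3]], [30, [0, 0, 0], [0, 0, 0]]]'

```text
clock: 12.9
eef_pos: [540.1, -25.1, 123.2]
tcp_rot: [3.142, 0.0, -0.46]
contact_force: [0.3, 0.1, -2.1]
opening: 0.404
```

```bash
python3 -c "
from h import *
dt(None)"
```

```text
clock 12.9 tcp [540.1 -25.1 123.2] rpy deg [ 1.800e+02  1.000e-02 -2.636e+01] F [ 0.3  0.1 -2.1] T [-0.03 -0.03 -0.02] open 34.5
```

Call:
servo_tool --rows '[[30, [0, 0, 0], [0, 0, 5]], [30, [0, 0, 0], [0, 0, 5]], [30, [0, 0, 0], [0, 0, 5]], [30, [0, 0, 0], [0, 0, 5]], [30, [0, 0, 0], [0, 0, 4]], [30, [0, 0, 0], [0, 0, 0]]]'

```text
clock: 13.65
eef_pos: [540.2, -25.1, 123.2]
tcp_rot: [3.142, 0.0, -0.879]
contact_force: [0.1, 0.6, -1.5]
opening: 0.401
```

```bash
python3 -c "
from h import *
dt(None)"
```

```text
clock 13.65 tcp [540.2 -25.1 123.2] rpy deg [180.     0.   -50.34] F [ 0.1  0.6 -1.5] T [ 0.01  0.   -0.02] open 34.3
```

64° turned freely, and Fz ≈ -1.5 N, about the lid's weight. I turn 7° more, then lift gently and watch the force.

Call:
servo_tool --rows '[[30, [0, 0, 0], [0, 0, 4]], [30, [0, 0, 0], [0, 0, 3]], [30, [0, 0, -2], [0, 0, 0]], [30, [0, 0, -3], [0, 0, 0]], [30, [0, 0, 0], [0, 0, 0]]]'

```text
clock: 14.28
eef_pos: [540.5, -25.1, 128.6]
tcp_rot: [-3.141, -0.0, -1.002]
contact_force: [-0.0, 0.4, -1.7]
opening: 0.402
```

```bash
python3 -c "
from h import *
dt(None)"
```

```text
clock 14.275 tcp [540.5 -25.1 128.6] rpy deg [-1.7997e+02 -2.0000e-02 -5.7400e+01] F [-0.   0.4 -1.7] T [-0.04  0.01 -0.  ] open 34.4
```

It lifts with only the lid's weight on the wrist. I raise it to about 100 mm above the housing.

Call:
servo_tool --rows '[[30, [0, 0, -10], [0, 0, 0]], [30, [0, 0, -20], [0, 0, 0]], [30, [0, 0, -30], [0, 0, 0]], [30, [0, 0, -35], [0, 0, 0]], [30, [0, 0, -30], [0, 0, 0]], [30, [0, 0, -25], [0, 0, 0]], [30, [0, 0, -10], [0, 0, 0]], [30, [0, 0, 0], [0, 0, 0]]]'

```text
clock: 15.28
eef_pos: [540.3, -25.1, 288.7]
tcp_rot: [-3.141, -0.001, -1.003]
contact_force: [-0.5, 0.3, -2.5]
opening: 0.401
```

Call:
servo_tool --rows '[[30, [0, 0, 0], [0, 0, 0]], [30, [0, 0, 0], [0, 0, 0]], [30, [0, 0, 0], [0, 0, 0]], [30, [0, 0, 0], [0, 0, 0]]]'

```text
clock: 15.78
eef_pos: [540.2, -25.1, 288.0]
tcp_rot: [3.141, 0.0, -1.003]
contact_force: [0.0, -0.5, -1.4]
opening: 0.395
```

```bash
python3 - <<'E'
from h import *
dt(None)
f=grab_frame("scene"); cv2.imwrite("pics/s6.png",f[100:420,150:550])
for t in ["lid_a","carton"]:
    for b in boxes_of("scene",t)[:3]: print(t,round(b["conf"],2),w("scene",b["centre"]))
grab_frame("top")
for t in ["lid_a","carton","gel_bottle","steel_tray","sharps_bin"]:
    for b in boxes_of("top",t)[:3]: print("top",t,round(b["conf"],2),w("top",b["centre"]))
E
```

```text
clock 15.775 tcp [540.2 -25.1 288. ] rpy deg [ 1.7998e+02  2.0000e-02 -5.7480e+01] F [ 0.  -0.5 -1.4] T [ 0.03  0.02 -0.04] open 33.8
lid_a 0.98 [505.1 418.5 114.6]
lid_a 0.72 [546.5  -8.9 288. ]
lid_a 0.67 [706.6 326.1 119.1]
carton 0.6 [ 482.9 -291.9   42.5]
carton 0.25 [543.5 440.4  96.1]
top lid_a 0.8 [496.1 410.2 114.1]
top lid_a 0.66 [496.6 -18.  279.4]
top carton 0.66 [ 428.6 -288.3   37.7]
top gel_bottle 0.93 [682.  293.8 130.4]
top steel_tray 0.78 [ 669.1 -360.7    4.3]
top sharps_bin 0.76 [ 515.3 -584.7  121.2]
```

View pics/s6.png

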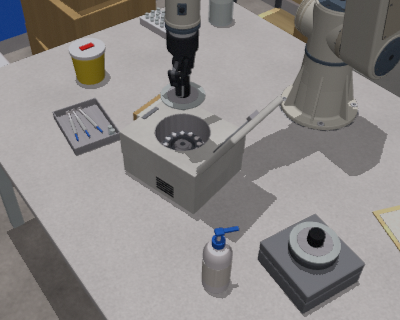

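The crop shows the lid held level at (182,97) above the housing, and the open rotor with its tubes at (182,135). The spare lid (317,240), bottle, tray and bin are unmoved.

```bash
python3 -c "
from rig import *
print(sign_off())"
```

```text
the job is handed in; nothing more can be done
None
```

The job is handed in with the lid off the centrifuge's rotor and held level above the housing. `sign_off` gave no verdict.

- **Carton:** I gripped it across its width, carried it right, lowered it until it touched the table (3.8 N) and let go. It lies flat at about (429, -288), top face measured at about 40 mm.
- **Lid:** it turned freely clockwise seen from above, so this rotor's thread is left-handed. I turned it 71° with no measurable resistance. It then lifted with only its own weight on the wrist, about 1.5 to 2 N.
- **End state:** the lid is held with 60 N grip at 34 mm opening, with the TCP at (540, -25, 288) mm. Its lowest edge works out at about 255 mm above the table, 100 mm above the housing. That comes from the grip height, and the cameras put the visible lid at 279 to 288 mm, which agrees.
- **Other things:** the spare lid, gel bottle, tray and sharps bin measure the same as at the start to within about 4 mm.

**Disagreements:**
- The first wrist-camera fix on the knob was about 4 mm off because the arm was still settling, so I measured again at rest before gripping.
- The last top-view box for the held lid read x = 497 mm instead of 540, probably because the arm hides part of it. The scene camera and the arm pose agree on about 540.

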